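# Close up the control housing

### The job

Close up the control housing: press the cover down at its left and right ends until it sits fully on its gasket. Then turn its three wing knobs clockwise to their end stops, the middle one first and after it the two outer ones in either order, and leave the other things on the bench where they are.

Things in the scene. Friction and masses are not known exactly. Their poses are not given: they have to be found in the camera images.
- housing: Teal control housing, fixed. Origin on the bench under its middle; z up, y to its left end, x level, away from the robot. Its 330 x 130 mm cover slopes 28 deg, facing up and to the robot (turned -28 deg about y), far long edge higher; seated, its face is 14 mm above a rim whose middle is 115 mm above the bench. Along its middle: 3 wing knobs 105 mm apart, end pads 145 mm from the middle one.
- pad_left (a point): Centre of the top of the left (+y) pressing pad, a bare aluminium rectangle 50 x 30 mm, 2 mm proud of the cover's face. z axis out of the cover, y along its length, x up the slope. Moves with the cover.
- pad_right (a point): The same for the right (-y) pressing pad.
- seal_left (a joint): How far the cover's left end stands up off its gasket, rad about the right end: 0 = fully seated; the pad is 310 mm times this too high. Starts at 0.025 to 0.045. The ends go down separately: each needs about 5 N on its pad, then meets a hard stop, and stays down.
- seal_right (a joint): The same for the cover's right end, about the left end.
- wing_left (a point): Grip point of the left (+y) knob: on its axis, 30 mm above the cover face. Flat black wing 62 mm long, 14 thick, 34 tall (12 to 46 mm above the face), on a steel collar 38 mm across, 12 high. x along the wing, y across its thickness, z out of the cover along the turning axis.
- knob_left (a joint): Turn of the left (+y) knob, rad: 0 = wing square to the cover's long edges, 1.57 = end stop, wing in line with the long edges. Grows clockwise seen from above the cover. Starts between 0 and 0.45; needs about 0.12 N m; stays where it is left.
- wing_middle (a point): Grip point of the middle knob: on its axis, 30 mm above the cover face. Flat black wing 62 mm long, 14 thick, 34 tall (12 to 46 mm above the face), on a steel collar 38 mm across, 12 high. x along the wing, y across its thickness, z out of the cover along the turning axis.
- knob_middle (a joint): Turn of the middle knob, rad: 0 = wing square to the cover's long edges, 1.57 = end stop, wing in line with the long edges. Grows clockwise seen from above the cover. Starts between 0 and 0.45; needs about 0.12 N m; stays where it is left.
- wing_right (a point): Grip point of the right (-y) knob: on its axis, 30 mm above the cover face. Flat black wing 62 mm long, 14 thick, 34 tall (12 to 46 mm above the face), on a steel collar 38 mm across, 12 high. x along the wing, y across its thickness, z out of the cover along the turning axis.
- knob_right (a joint): Turn of the right (-y) knob, rad: 0 = wing square to the cover's long edges, 1.57 = end stop, wing in line with the long edges. Grows clockwise seen from above the cover. Starts between 0 and 0.45; needs about 0.12 N m; stays where it is left.
- screwdriver: Black-handled screwdriver, 190 mm, lying in front of the housing (robot side), right half. Bystander, stands loose on the bench; leave it where it is.
- board_a: Green circuit module 85 x 65 x 16 mm at the left of the housing. Bystander, stands loose on the bench; leave it where it is.
- board_b: Green circuit module 85 x 65 x 16 mm at the right of the housing. Bystander, stands loose on the bench; leave it where it is.
- cleaner: Bottle, 56 mm across, 140 mm tall, behind the housing's right half. Bystander, stands loose on the bench; leave it where it is.
- meter: Grey handheld multimeter 85 x 170 x 46 mm, lying behind the housing's left half. Bystander, stands loose on the bench; leave it where it is.
- brush: Cleaning brush, 180 mm, lying in front of the housing (robot side), left half. Bystander, stands loose on the bench; leave it where it is.

How it is judged:
By the outcome, as a careful person would: the job done as asked, in the order asked, and still so for the second after the job is handed in, with the robot touching nothing.
It also fails if it takes over 72 s, if anything falls off the work surface, if the arm or the gripper's body presses on something with over 40 N, if the wrist force passes 120 N, or if a joint passes its speed limit or range.

### The arm

A 6-joint arm with a two-finger parallel gripper is mounted at the origin on the work surface. World frame = base frame: x ahead of the robot, y to its left, z up, the work surface at z = 0. Lengths are in m, angles in rad, forces in N, time in s.
With the tool pointing down it reaches from about 0.35 to 0.975 m from the base axis. Payload 4.9 kg.
Tool frame: the origin (TCP) lies on the front face of the gripper's body, between the roots of the fingers; the fingertips stand ctrl.tip_extent ahead of it and the grasp point (between the pads) lies 54 mm ahead of it (ctrl.tip_extent is the distance from the TCP to the fingertips, in m); z points along the fingers, y is the line along which they close (so a half turn about z gives the same grasp; the last joint's range is limited). The gripper opens to 85 mm and grips with 20 to 120 N. Pads are 22 mm wide; open, the fingers measure 114 mm over their backs; the gripper's body (76 mm by 85 mm) begins 54 mm behind the grasp point. The pads swing forward as they close: fully open they stand 13 mm farther back than shut.
Start: joints at [-1.341, 0.053, 1.613, -0, 1.476, -0.119], TCP at [0.214, -0.587, 0.304] pointing down, gripper open.
Joint ranges: [-3.01, 3.01], [-1.01, 2.22], [0.06, 2.58], [-1.02, 4.17], [0.09, 2.62], [-3.14, 3.14]. Speed limits (rad/s): [2.57, 2.57, 3.14, 3.14, 3.14, 3.14].

### API

Orientations are given as a rotation vector (axis times angle).
In Python, from station import ctrl gives the robot as it stands.
- The arm moves only by the tool apply_moves, never from a script. Its argument "rows" is one flat list of numbers, 6 for each row, row after row: the shift along the tool's x, y, z normalised to -1 to 1, where 1 is 0.6 m, then the turn, a rotation vector about the tool's x, y, z normalised to -1 to 1, where 1 is 90 degrees. A call has 1 to 20 rows; each row is the pose to reach, as a shift and turn from the pose commanded when the call began, along the tool's axes at that moment; what a row does not reach only later rows make up. A row lasts 1/10 s, in which the tool goes at most 50 mm and 8.59 degrees, less where a joint would pass 70% of its speed; a pose out of reach is approached as far as the arm can. A call with a number of a shift or a turn outside -1 to 1 is refused whole. A call with a gripper value outside its range is refused whole. "grip" is the opening, from 0 (shut) to 1 (fully open), set as the call begins (left out, the last holds). The fingers move at their own pace and stop on an object; "grip_force" is the grip in N (left out, the last holds). Time passes only in rows, so rows that repeat a pose let the fingers close. It gives the time, the measured TCP pose, the force, the opening and the grip force at its end, in the units of the state.
- ctrl.get_obs(): the state, without advancing time (a new reading comes with each control period).
- ctrl.get_image(name): name is "scene" or "top" or "wrist"; returns (picture, depth): 400x640x3 uint8, blue, green, red; 400x640 float32, m along the optical axis (not along the pixel's ray), 0 where there is no reading.
- ctrl.camera_model(name): a dict with "mtx" (3x3 intrinsics, pixels), "k1" (the pictures are not rectified: a ray, as slopes to the right and down, at radius r is drawn at 1 + k1 r^2 times it, then the intrinsics apply), "R" (3x3) and "t" (3): a world point X has camera coordinates R X + t; the wrist camera has in their place "tool_from_camera" (4x4, takes a point from camera to tool coordinates, whose origin is the TCP and whose axes are the flange's). Camera axes: x right, y down, z forward; pixel columns grow to the right and rows downward; lengths in m; the calibration is good to about 2 mm. A picture is of the moment at which its call begins: read the wrist's pose just before it. camera_model takes no time and is no camera call.
- ctrl.finish_job(): hands the job in; it is judged then, once.
The state is a dict: "t": time; "q": joint angles; "dq": joint speeds; "effort": joint torques, N m; "tool_pos": TCP position; "tool_rot": TCP orientation; "contact_force": force on the tool from outside, world axes, zero at the start; "wrist_torque": the same for the moment, N m; "opening": finger opening in m; "grip_force": force on a finger pad.
Only numpy, scipy, OpenCV 4.12 (cv2) and the standard library are available. Lean on these libraries where they do the work, as an engineer would, in place of code of your own. Each camera call takes 0.05 s, during which the arm holds its last target. There are 200 camera calls.

## Working session

There is one attempt and no reset: what is moved stays moved. The work goes in short steps, Python scripts to look and compute and a tool call to move; the robot and the scene stay as the last step left them, time stands still between calls to the robot, and variables do not carry over. Pictures are saved under pics/ and viewed, at most 10 in all, crops included, and the job is handed in when it is done.

Besides the shell and the picture viewer there is one more tool, called after "Request:" as name(argument=value, ...) on one line, values as JSON. apply_moves: Moves the arm, as the interface text tells. Its arguments: {"type":"object","properties":{"rows":{"type":"array","items":{"type":"number"}},"grip":{"type":"number"},"grip_force":{"type":"number"}},"required":["rows"]}

```bash
ls; mkdir -p pics; cat > h.py <<'E'
import numpy as np, cv2
from scipy.spatial.transform import Rotation as Rt
from station import ctrl
def cloud(name):
    o=ctrl.get_obs(); im,d=ctrl.get_image(name); m=ctrl.camera_model(name)
    K=np.array(m["mtx"]);v,u=np.mgrid[0:400,0:640]
    p=np.stack([u,v],-1).reshape(-1,1,2).astype(float)
    s=cv2.undistortPoints(p,K,np.array([m["k1"],0,0,0,0.])).reshape(400,640,2)
    c=np.dstack([s*d[...,None],d])
    if "R" in m: X=(c-np.array(m["t"]))@np.array(m["R"])
    else:
        T=np.array(m["tool_from_camera"]); R=Rt.from_rotvec(o["tool_rot"]).as_matrix()
        X=(c@T[:3,:3].T+T[:3,3])@R.T+np.array(o["tool_pos"])
    X[d==0]=np.nan
    return im,d,X
E
python3 - <<'E'
from h import *
print(ctrl.get_obs(),ctrl.tip_extent)
for n in("scene","top"):
    im,d,X=cloud(n); cv2.imwrite(f"pics/{n}.png",im); np.savez(f"{n}.npz",im=im,X=X)
    m=ctrl.camera_model(n); print(n,m["mtx"],-np.array(m["R"]).T@m["t"],(d==0).mean())
print(ctrl.camera_model("wrist"))
E
```

```text
pics
{'t': 0.0, 'q': array([-1.34099311e+00,  5.33655089e-02,  1.61430864e+00,  2.00157351e-06,
        1.47596949e+00, -1.18985974e-01]), 'dq': array([ 8.99580924e-04, -8.94969523e-04, -3.51535043e-05,  8.48994835e-04,
        9.40665301e-04, -1.00089539e-03]), 'effort': array([-1.23984140e-03, -3.93684053e+01, -3.70180106e+01, -1.51441332e-04,
        7.11461005e-03,  1.26218328e-05]), 'tool_pos': array([ 0.21350059, -0.58689982,  0.30264874]), 'tool_rot': array([-3.09192340e+00, -5.44748223e-01,  1.75178667e-04]), 'contact_force': array([-0.4370329 , -0.1631279 ,  0.07546345]), 'wrist_torque': array([ 0.01672175, -0.02568105,  0.03489178]), 'grip_force': 0.0, 'opening': 0.08587659256989019} 0.0726
scene [[474.90848725   0.         317.11712156]
 [  0.         474.90848725 197.87332796]
 [  0.           0.           1.        ]] [0.93658484 0.53196516 0.96511881] 0.00400390625
top [[369.64849057   0.         320.80469727]
 [  0.         369.64849057 198.12674147]
 [  0.           0.           1.        ]] [0.51226769 0.03852903 0.9069337 ] 0.0039609375
{'mtx': array([[293.62389136,   0.        , 318.1581344 ],
       [  0.        , 293.62389136, 198.92919407],
       [  0.        ,   0.        ,   1.        ]]), 'k1': -0.026016967514369257, 'tool_from_camera': array([[-7.30724846e-04, -9.50475912e-01, -3.10797373e-01,
         7.97335414e-02],
       [ 9.99999665e-01, -5.80175700e-04, -5.76843916e-04,
         2.45852220e-04],
       [ 3.67959164e-04, -3.10797690e-01,  9.50476018e-01,
        -7.05161796e-02],
       [ 0.00000000e+00,  0.00000000e+00,  0.00000000e+00,
         1.00000000e+00]])}
```

View pics/top.png

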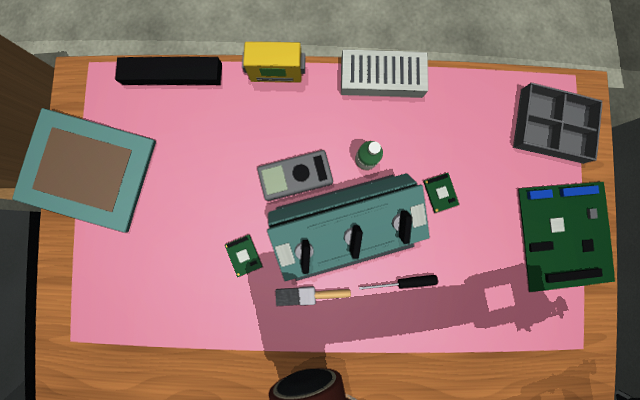

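View pics/scene.png

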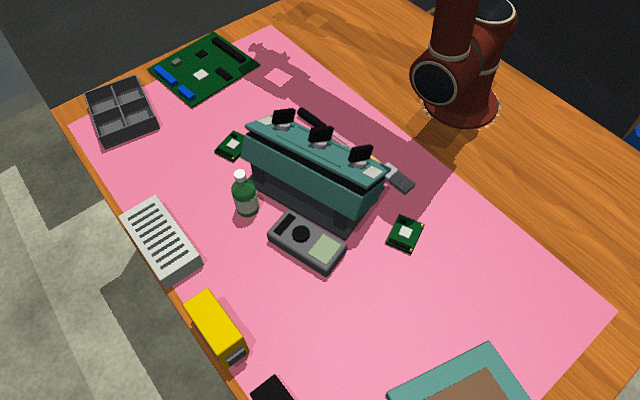

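The top view shows the housing at about (350,230). Its pads are near (285,255) and (418,216), and its black wings near (305,255), (355,240) and (404,226). I'll measure them with depth.

```bash
cat > meas.py <<'E'
from h import *
def measure(im,X,roi):
    hsv=cv2.cvtColor(im,cv2.COLOR_BGR2HSV).astype(int); h,s,v=hsv[...,0],hsv[...,1],hsv[...,2]
    R=np.zeros(h.shape,bool); R[roi[1]:roi[3],roi[0]:roi[2]]=1
    R&=np.isfinite(X[...,2])&(X[...,2]>0.07)&(X[...,2]<0.3)
    teal=R&(h>78)&(h<100)&(s>60)&(v>80)
    P=X[teal]; best=None; rng=np.random.default_rng(0)
    for _ in range(300):
        a,b,c=P[rng.choice(len(P),3,replace=False)]; n=np.cross(b-a,c-a)
        if np.linalg.norm(n)<1e-6: continue
        n/=np.linalg.norm(n); n*=np.sign(n[2])
        if not .75<n[2]<.97: continue
        k=abs((P-a)@n)<.002
        if best is None or k.sum()>best.sum(): best=k
    Q=P[best]; c=Q.mean(0); n=np.linalg.svd(Q-c,full_matrices=0)[2][2]; n*=np.sign(n[2])
    print("plane n",n,"c",c,"N",len(Q),"tilt deg",np.degrees(np.arccos(n[2])),"rms",np.std((Q-c)@n))
    H=(X-c)@n
    img=np.zeros(teal.shape,np.uint8); out={}
    for name,mask in (("wing",R&(v<70)&(H>.036)&(H<.055)),("pad",R&(s<60)&(v>110)&(abs(H)<.012))):
        N,L,st,_=cv2.connectedComponentsWithStats(mask.astype(np.uint8))
        for i in range(1,N):
            if st[i,4]<40: continue
            W=X[L==i]; m=W.mean(0); 
            e=np.linalg.svd(W-m,full_matrices=0)[2][0]; t=(W-m)@e
            print(name,"px",st[i],"c",m,"H",H[L==i].mean(),"dir",e,"len",np.ptp(t), "mid",m+e*(t.max()+t.min())/2)
    return n,c
if __name__=="__main__":
    np.set_printoptions(precision=4,suppress=True)
    z=np.load("top.npz"); measure(z["im"],z["X"],(250,160,450,290))
    z=np.load("scene.npz"); measure(z["im"],z["X"],(230,90,400,240))
E
python3 meas.py
```

```text
plane n [-0.4484 -0.1512  0.8809] c [ 0.5042 -0.0303  0.1424] N 5447 tilt deg 28.244269495352665 rms 0.0009453343131682514
wing px [402 215  10  29 222] c [ 0.5115 -0.1405  0.177 ] H 0.04387762913477327 dir [-0.9008 -0.036  -0.4327] len 0.06169109436883023 mid [ 0.5091 -0.1406  0.1759]
wing px [351 230  12  29 218] c [ 0.4797 -0.0405  0.1788] H 0.044553303362167555 dir [-0.899   0.0856 -0.4294] len 0.06058202768749678 mid [ 0.4781 -0.0404  0.178 ]
wing px [302 245   8  29 206] c [0.4492 0.059  0.1808] H 0.04495416816099041 dir [-0.905   0.0301 -0.4243] len 0.061170413099478654 mid [0.4467 0.0591 0.1796]
pad px [410 197  18  31 328] c [ 0.5411 -0.175   0.1382] H 0.0016202191816512195 dir [-0.8477 -0.2141 -0.4853] len 0.06357228018730061 mid [ 0.5444 -0.1742  0.1401]
pad px [273 243  23  24 342] c [0.4542 0.1028 0.1415] H 0.0014872670461512352 dir [-0.8231 -0.2851 -0.4912] len 0.05460990881467952 mid [0.4529 0.1024 0.1408]
plane n [-0.4419 -0.1548  0.8836] c [ 0.5093 -0.0151  0.148 ] N 1985 tilt deg 27.9191317851903 rms 0.0009343879222044352
wing px [274 108  21   9 119] c [ 0.514  -0.1362  0.1767] H 0.04206801758752513 dir [ 0.9029 -0.0186  0.4295] len 0.057679780327555594 mid [ 0.5116 -0.1361  0.1756]
wing px [310 126  24   8 125] c [ 0.4821 -0.0374  0.1785] H 0.042431210038843405 dir [ 0.8933 -0.1088  0.4361] len 0.05888516444923064 mid [ 0.4791 -0.037   0.177 ]
wing px [351 145  22   8 121] c [0.4517 0.0627 0.181 ] H 0.042536189603237406 dir [ 0.9084 -0.1005  0.4059] len 0.05809466860847019 mid [0.4484 0.0631 0.1795]
pad px [258 116  14  10  88] c [ 0.5446 -0.1729  0.1392] H 0.0010853161650799597 dir [0.6615 0.5954 0.4559] len 0.06413227652757471 mid [ 0.541  -0.1762  0.1367]
pad px [362 166  21  13 161] c [0.4553 0.1051 0.1435] H 0.0013339506179996716 dir [0.8493 0.2665 0.4558] len 0.05261179483468542 mid [0.4537 0.1046 0.1427]
```

```bash
cat >> h.py <<'E'
np.set_printoptions(precision=4,suppress=True)
ps=np.radians(17.5); th=np.radians(28)
xh=np.array([np.cos(ps),np.sin(ps),0]); yh=np.array([-np.sin(ps),np.cos(ps),0]); z=np.array([0,0,1.])
u=np.cos(th)*xh+np.sin(th)*z; n=-np.sin(th)*xh+np.cos(th)*z
def Rtool(a):  # tool x = yh turned back (ccw from above) by a: a=0 is end-stop grip
    xt=np.cos(a)*yh-np.sin(a)*u; return np.column_stack([xt,np.cross(-n,xt),-n])
def row(p,R):
    o=ctrl.get_obs(); R0=Rt.from_rotvec(o["tool_rot"]).as_matrix()
    s=R0.T@(p-np.array(o["tool_pos"]))/.6; w=Rt.from_matrix(R0.T@R).as_rotvec()/(np.pi/2)
    print("t",o["t"],"tool",o["tool_pos"],"q",o["q"]); print("row",np.r_[s,w].round(4).tolist(), "mm",np.linalg.norm(s)*600,"deg",np.linalg.norm(w)*90)
E
python3 - <<'E'
from h import *
row(np.array([.5428,-.1745,.1387])+n*(.0726+.06),Rtool(0))
E
```

```text
t 0.1 tool [ 0.2135 -0.5869  0.3027] q [-1.341   0.0533  1.6142  0.      1.476  -0.119 ]
row [0.647, -0.4628, 0.0793, -0.2486, 0.2362, -0.9517] mm 479.64257311731467 deg 91.03923309059115
```

Request:
apply_moves(rows=[0.647, -0.463, -0.03, -0.249, 0.236, -0.952, 0.647, -0.463, -0.03, -0.249, 0.236, -0.952, 0.647, -0.463, -0.03, -0.249, 0.236, -0.952, 0.647, -0.463, -0.03, -0.249, 0.236, -0.952, 0.647, -0.463, -0.03, -0.249, 0.236, -0.952, 0.647, -0.463, -0.03, -0.249, 0.236, -0.952, 0.647, -0.463, -0.03, -0.249, 0.236, -0.952, 0.647, -0.463, -0.03, -0.249, 0.236, -0.952, 0.647, -0.463, -0.03, -0.249, 0.236, -0.952, 0.647, -0.463, -0.03, -0.249, 0.236, -0.952, 0.647, -0.463, -0.03, -0.249, 0.236, -0.952, 0.647, -0.463, -0.03, -0.249, 0.236, -0.952, 0.647, -0.463, 0.079, -0.249, 0.236, -0.952, 0.647, -0.463, 0.079, -0.249, 0.236, -0.952, 0.647, -0.463, 0.079, -0.249, 0.236, -0.952, 0.647, -0.463, 0.079, -0.249, 0.236, -0.952], grip=0)

```text
t: 1.7
tool_pos: [0.4836, -0.194, 0.2571]
tool_rot: [1.654, 2.255, 0.561]
contact_force: [-0.7, 0.4, 0.0]
opening: -0.0001
grip_force: 0.0
```

```bash
python3 - <<'E'
from h import *
row(np.array([.5428,-.1745,.1387])+n*(.0726+.06),Rtool(0))
o=ctrl.get_obs();print(o["contact_force"],o["opening"])
im,d,X=cloud("wrist"); cv2.imwrite("pics/w1.png",im); np.savez("w1.npz",im=im,X=X)
from meas import measure
try: measure(im,X,(0,0,640,400))
except Exception as e: print(e)
E
```

```text
t 1.7 tool [ 0.4836 -0.194   0.2571] q [-0.6839 -0.3349  2.0816  0.4434  1.1476 -1.1227]
row [0.0013, -0.0009, 0.002, 0.0002, 0.0016, 0.0001] mm 1.51538060019512 deg 0.14258028497392208
[-0.6706  0.4427  0.0318] -8.557801962551012e-05
plane n [-0.4432 -0.1523  0.8834] c [ 0.5166 -0.094   0.1384] N 31106 tilt deg 27.94858675326535 rms 0.000749335884561057
wing px [ 257  149  109   48 2847] c [ 0.5076 -0.1416  0.1766] H 0.04500898372952947 dir [0.8907 0.0281 0.4538] len 0.06201817207776211 mid [ 0.508  -0.1415  0.1768]
pad px [287   0  52  16 361] c [ 0.4964 -0.0513  0.1483] H 0.01118785053085195 dir [0.8435 0.2676 0.4657] len 0.029227927633687582 mid [ 0.4961 -0.0514  0.1481]
pad px [408  31   9  75 119] c [ 0.5643 -0.061   0.1668] H -0.0010481518698592363 dir [ 0.3008 -0.9535 -0.0201] len 0.04415130767663912 mid [ 0.565  -0.0633  0.1667]
pad px [291 134  51  25 446] c [ 0.523  -0.1258  0.1486] H 0.01108733077397686 dir [0.914  0.0399 0.4038] len 0.03591437860195785 mid [ 0.5237 -0.1258  0.1489]
pad px [343 182  58  54 566] c [ 0.5889 -0.1677  0.1617] H -0.00018578606155983626 dir [0.2873 0.9113 0.2949] len 0.05804185436546362 mid [ 0.5891 -0.1668  0.162 ]
pad px [ 279  193   70   40 2652] c [ 0.5396 -0.1744  0.1381] H 0.001824101615329412 dir [0.8524 0.238  0.4655] len 0.051512838189543844 mid [ 0.5398 -0.1744  0.1382]
pad px [230 229  21   5  46] c [ 0.4989 -0.2045  0.11  ] H -0.00033106194525321805 dir [-0.7667 -0.3565 -0.5339] len 0.015373101479050131 mid [ 0.4982 -0.2049  0.1095]
```

View pics/w1.png

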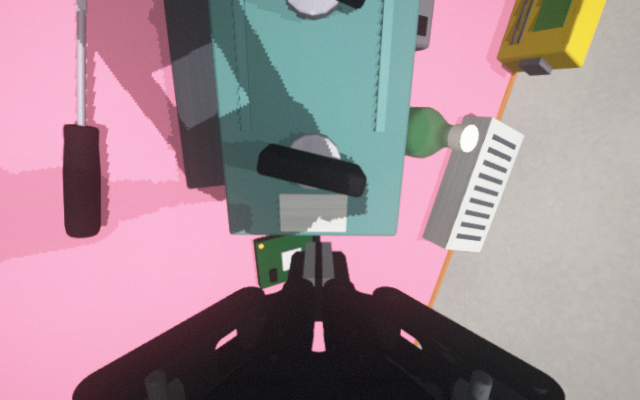

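Wrist view: the right pad is at about (313,213), in line with the closed fingertips at column 318. Its measured centre agrees with the earlier estimate. Next is the press.

Request:
apply_moves(rows=[0, -0.002, 0.05, 0, 0, 0, 0, -0.002, 0.09, 0, 0, 0, 0, -0.002, 0.095, 0, 0, 0, 0, -0.002, 0.1, 0, 0, 0, 0, -0.002, 0.104, 0, 0, 0, 0, -0.002, 0.108, 0, 0, 0, 0, -0.002, 0.11, 0, 0, 0, 0, -0.002, 0.11, 0, 0, 0])

```text
t: 2.55
tool_pos: [0.5129, -0.1856, 0.1994]
tool_rot: [1.651, 2.253, 0.56]
contact_force: [0.3, -1.4, 4.2]
opening: -0.0002
grip_force: 2.3
```

```bash
python3 - <<'E'
from h import *
o=ctrl.get_obs();print(o["contact_force"],o["wrist_torque"],np.array(o["tool_pos"])-n*.0726)
E
```

```text
[ 0.3342 -1.3733  4.2233] [-0.256  -0.0081 -0.1732] [ 0.5454 -0.1754  0.1353]
```

Request:
apply_moves(rows=[0, 0, 0.004, 0, 0, 0, 0, 0, 0.008, 0, 0, 0, 0, 0, 0.01, 0, 0, 0, 0, 0, 0.01, 0, 0, 0])

```text
t: 2.95
tool_pos: [0.5154, -0.1852, 0.1957]
tool_rot: [1.649, 2.256, 0.558]
contact_force: [-15.1, -2.1, 19.0]
opening: 0.0002
grip_force: 12.2
```

Request:
apply_moves(rows=[0, 0, 0.002, 0, 0, 0, 0, 0, 0.003, 0, 0, 0, 0, 0, 0.003, 0, 0, 0])

```text
t: 3.25
tool_pos: [0.5158, -0.1852, 0.1956]
tool_rot: [1.648, 2.258, 0.558]
contact_force: [-26.5, -1.6, 30.7]
opening: -0.0003
grip_force: 19.4
```

Right end is on its hard stop: force rose to about 40 N while the tip barely moved. Retracting.

Request:
apply_moves(rows=[0, 0, -0.06, 0, 0, 0, 0, 0, -0.14, 0, 0, 0, 0, 0, -0.16, 0, 0, 0, 0, 0, -0.16, 0, 0, 0])

```text
t: 3.65
tool_pos: [0.4725, -0.1974, 0.2772]
tool_rot: [1.651, 2.254, 0.56]
contact_force: [0.5, 0.2, 1.3]
opening: 0.0
grip_force: 0.0
```

```bash
python3 - <<'E'
from h import *
row(np.array([.4545,.104,.142])+n*(.0726+.06),Rtool(0))
E
```

```text
t 3.65 tool [ 0.4725 -0.1974  0.2772] q [-0.7059 -0.377   2.0791  0.4407  1.1948 -1.1256]
row [0.4883, 0.0033, 0.0332, 0.0011, 0.0029, 0.0014] mm 293.68452530909326 deg 0.311648523790416
```

Request:
apply_moves(rows=[0.488, 0.003, 0, 0, 0.003, 0, 0.488, 0.003, 0, 0, 0.003, 0, 0.488, 0.003, 0, 0, 0.003, 0, 0.488, 0.003, 0, 0, 0.003, 0, 0.488, 0.003, 0, 0, 0.003, 0, 0.488, 0.003, 0, 0, 0.003, 0, 0.488, 0.003, 0.03, 0, 0.003, 0, 0.488, 0.003, 0.033, 0, 0.003, 0, 0.488, 0.003, 0.033, 0, 0.003, 0])

```text
t: 4.55
tool_pos: [0.394, 0.0857, 0.2553]
tool_rot: [1.656, 2.264, 0.561]
contact_force: [0.4, 0.3, 0.5]
opening: 0.0001
grip_force: 0.0
```

```bash
python3 - <<'E'
from h import *
row(np.array([.4545,.104,.142])+n*(.0726+.06),Rtool(0))
im,d,X=cloud("wrist"); cv2.imwrite("pics/w2.png",im)
from meas import measure
measure(im,X,(0,0,640,400))
im,d,X=cloud("top");measure(im,X,(250,160,450,290))
E
```

```text
t 4.55 tool [0.394  0.0857 0.2553] q [-0.0611 -0.8215  2.3828  0.1898  1.133  -0.4105]
row [-0.0012, 0.0043, -0.0048, -0.0033, -0.003, 0.0009] mm 3.954959887903072 deg 0.4090808942756431
plane n [-0.4366 -0.1764  0.8822] c [0.4588 0.0792 0.1373] N 8201 tilt deg 28.09105720547796 rms 0.0005944644138967508
wing px [273 277  15  16 115] c [0.4224 0.0632 0.1636] H 0.0418640462632172 dir [-0.6032 -0.481   0.6362] len 0.011851247242205123 mid [0.423  0.0637 0.163 ]
pad px [379 192  30  62 651] c [0.502  0.1207 0.1666] H -0.0003461022081813488 dir [ 0.4275 -0.9028  0.048 ] len 0.04918337121209578 mid [0.505  0.1143 0.167 ]
pad px [ 286  201   71   41 2662] c [0.4536 0.1021 0.1415] H 0.001905921332702818 dir [0.8442 0.2633 0.4668] len 0.05141299757701255 mid [0.4537 0.1021 0.1416]
plane n [-0.4376 -0.1794  0.8811] c [ 0.5094 -0.0356  0.1389] N 5155 tilt deg 28.2265269158933 rms 0.0009473638632744118
wing px [402 213  10  29 219] c [ 0.515 -0.141  0.17 ] H 0.0439280842391597 dir [-0.8953 -0.0435 -0.4434] len 0.06100354996773397 mid [ 0.5134 -0.1411  0.1692]
wing px [352 229  11  28 216] c [ 0.4831 -0.0416  0.175 ] H 0.04445808993497779 dir [-0.9037  0.0782 -0.421 ] len 0.05945986795357391 mid [ 0.4815 -0.0415  0.1743]
wing px [302 244   9  29 213] c [0.4503 0.0577 0.1789] H 0.044370818936177836 dir [-0.9025  0.0428 -0.4286] len 0.06003859314494985 mid [0.4492 0.0578 0.1783]
pad px [409 185  17  41 319] c [ 0.5472 -0.1747  0.1313] H 0.0017888104869462282 dir [-0.8819 -0.1206 -0.4557] len 0.09067351343393551 mid [ 0.5598 -0.173   0.1378]
pad px [276 242  19  24 213] c [0.458  0.1017 0.1428] H 0.0013989519558671095 dir [-0.8837 -0.0558 -0.4648] len 0.053611807110239024 mid [0.4554 0.1016 0.1415]
pad px [296 244   6  15  40] c [0.4612 0.0745 0.1482] H 0.009596891868469643 dir [-0.7619  0.0385 -0.6466] len 0.041232109983848214 mid [0.4583 0.0747 0.1457]
```

View pics/w2.png

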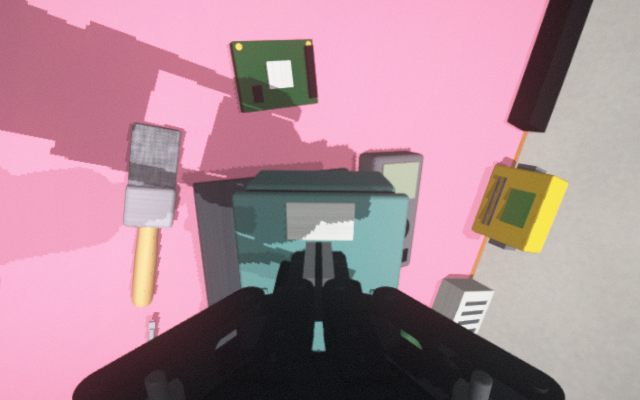

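Wrist view: the left pad is at about (320,222), under the fingertips. The right end did go down. Pressing the left end now.

Request:
apply_moves(rows=[0, 0.003, 0.05, 0, 0, 0, 0, 0.003, 0.088, 0, 0, 0, 0, 0.003, 0.094, 0, 0, 0, 0, 0.003, 0.099, 0, 0, 0, 0, 0.003, 0.104, 0, 0, 0, 0, 0.003, 0.109, 0, 0, 0, 0, 0.003, 0.114, 0, 0, 0, 0, 0.003, 0.118, 0, 0, 0, 0, 0.003, 0.118, 0, 0, 0])

```text
t: 5.55
tool_pos: [0.4283, 0.0961, 0.1969]
tool_rot: [1.652, 2.258, 0.566]
contact_force: [-0.5, -1.1, 0.8]
opening: 0.0
grip_force: 0.5
```

Request:
apply_moves(rows=[0, 0, 0.004, 0, 0, 0, 0, 0, 0.008, 0, 0, 0, 0, 0, 0.01, 0, 0, 0, 0, 0, 0.01, 0, 0, 0])

```text
t: 5.95
tool_pos: [0.4308, 0.0969, 0.194]
tool_rot: [1.651, 2.262, 0.563]
contact_force: [-25.2, -7.2, 24.0]
opening: 0.0002
grip_force: 16.6
```

Request:
apply_moves(rows=[0, 0, -0.06, 0, 0, 0, 0, 0, -0.14, 0, 0, 0, 0, 0, -0.17, 0, 0, 0, 0, 0, -0.17, 0, 0, 0], grip=1)

```text
t: 6.35
tool_pos: [0.3858, 0.0821, 0.2852]
tool_rot: [1.648, 2.253, 0.571]
contact_force: [0.4, -0.5, 0.2]
opening: 0.0579
grip_force: 0.0
```

```bash
python3 - <<'E'
from h import *
from meas import measure
im,d,X=cloud("top");measure(im,X,(250,160,450,290))
im,d,X=cloud("scene");measure(im,X,(230,90,400,240))
M=np.array([.504,-.0307,.1274])
row(M+n*(.036+.054+.06),Rtool(np.pi/2-.37))
E
```

```text
plane n [-0.4531 -0.1384  0.8807] c [ 0.512  -0.0342  0.1324] N 5100 tilt deg 28.27895173260446 rms 0.0009653417226799144
wing px [400 213  10  28 215] c [ 0.5158 -0.1384  0.1681] H 0.044196280712816005 dir [-0.8915 -0.024  -0.4524] len 0.05905786132450741 mid [ 0.5141 -0.1385  0.1672]
wing px [350 227  11  29 214] c [ 0.4855 -0.0382  0.1689] H 0.04479022088029379 dir [-0.9041  0.0839 -0.4189] len 0.06099677241462405 mid [ 0.4829 -0.038   0.1678]
wing px [300 242   9  28 204] c [0.4549 0.0617 0.1688] H 0.04470872451647727 dir [-0.8996  0.0391 -0.4349] len 0.059619635361075736 mid [0.4531 0.0618 0.1679]
pad px [409 185  17  41 331] c [ 0.5472 -0.174   0.1303] H 0.0016223243081231282 dir [-0.8799 -0.12   -0.4597] len 0.09036050488259921 mid [ 0.56   -0.1723  0.137 ]
pad px [280 239  15  20 137] c [0.4676 0.0984 0.1322] H 0.0016648706293555513 dir [-0.7922 -0.3606 -0.4924] len 0.048761818005257376 mid [0.4647 0.097  0.1304]
pad px [275 243  14  19  77] c [0.4567 0.1123 0.1289] H 0.0017104245265070071 dir [-0.8106 -0.3312 -0.483 ] len 0.0463303455869998 mid [0.4579 0.1128 0.1296]
plane n
[... 408 characters left out ...]
78303 mid [ 0.4843 -0.0343  0.1668]
wing px [350 150  22   9 119] c [0.4573 0.0656 0.169 ] H 0.042387365658201316 dir [ 0.9    -0.0881  0.4268] len 0.0578366381401382 mid [0.4546 0.0659 0.1677]
pad px [257 119  15  10  92] c [ 0.5481 -0.1725  0.1302] H 0.0009069760165469698 dir [0.6936 0.5504 0.4648] len 0.06835044376288199 mid [ 0.5417 -0.1776  0.1259]
pad px [360 171  20  13 134] c [0.4631 0.1064 0.132 ] H 0.0013881696648142766 dir [0.8548 0.2283 0.4661] len 0.053429558080034564 mid [0.4603 0.1057 0.1305]
t 6.45 tool [0.3851 0.0824 0.2805] q [-0.0743 -0.8764  2.3689  0.1908  1.1974 -0.4107]
row [-0.2394, -0.0032, 0.0367, 0.0011, -0.0015, -0.7635] mm 145.35837470600265 deg 68.71874881348441
```

The cover now measures level with both ends down. I'll move over the middle wing.

Request:
apply_moves(rows=[-0.239, -0.003, 0, 0, 0, -0.763, -0.239, -0.003, 0, 0, 0, -0.763, -0.239, -0.003, 0, 0, 0, -0.763, -0.239, -0.003, 0, 0, 0, -0.763, -0.239, -0.003, 0.037, 0, 0, -0.763, -0.239, -0.003, 0.037, 0, 0, -0.763, -0.239, -0.003, 0.037, 0, 0, -0.763, -0.239, -0.003, 0.037, 0, 0, -0.763, -0.239, -0.003, 0.037, 0, 0, -0.763, -0.239, -0.003, 0.037, 0, 0, -0.763, -0.239, -0.003, 0.037, 0, 0, -0.763], grip=1)

```text
t: 7.55
tool_pos: [0.4366, -0.0513, 0.2583]
tool_rot: [0.091, 2.674, 0.227]
contact_force: [-0.2, 0.2, 0.1]
opening: 0.0856
grip_force: 0.0
```

```bash
python3 - <<'E'
from h import *
from meas import measure
im,d,X=cloud("wrist");cv2.imwrite("pics/w3.png",im)
try: measure(im,X,(0,0,640,400))
except Exception as e: print(e)
M=np.array([.504,-.0307,.1274])
row(M+n*(.036+.054),Rtool(np.pi/2-.37))
E
```

```text
plane n [-0.4473 -0.1355  0.8841] c [ 0.4869 -0.0288  0.121 ] N 33442 tilt deg 27.860411111225456 rms 0.0007370727304674447
wing px [ 451  123   30   98 1075] c [0.4487 0.0545 0.1623] H 0.04230340566059834 dir [ 0.9011 -0.0628  0.4291] len 0.0605716997634511 mid [0.4519 0.0542 0.1638]
wing px [ 300  183   24   90 1600] c [ 0.4757 -0.0401  0.1649] H 0.045355114283113486 dir [ 0.8823 -0.0913  0.4618] len 0.0602078763938034 mid [ 0.4802 -0.0406  0.1672]
wing px [153 237  34  63 787] c [ 0.502  -0.1356  0.1604] H 0.04257418521459435 dir [ 0.8558 -0.0012  0.5173] len 0.04331851632591649 mid [ 0.5041 -0.1356  0.1617]
pad px [ 305   46  226  241 9235] c [0.474  0.0878 0.1329] H 0.0005638595687417364 dir [ 0.7989 -0.5033  0.3292] len 0.22870730376774934 mid [0.5018 0.0703 0.1444]
pad px [419 137  24  55 463] c [0.4657 0.0532 0.1332] H 0.009158364162270628 dir [ 0.8779 -0.0946  0.4695] len 0.04156747570552384 mid [0.4686 0.0529 0.1347]
pad px [  93  171   91  137 4115] c [ 0.5139 -0.1778  0.1121] H 0.0002247122849468407 dir [ 0.8745 -0.2046  0.4397] len 0.12646114684055543 mid [ 0.5223 -0.1797  0.1163]
pad px [323 190  16  46 350] c [ 0.4965 -0.023   0.1382] H 0.010110857026245118 dir [ 0.9344 -0.0274  0.3551] len 0.03978070261259299 mid [ 0.5006 -0.0231  0.1397]
pad px [288 193  14  42 278] c [ 0.4981 -0.0493  0.1338] H 0.009100948722600546 dir [ 0.974  -0.0922  0.2067] len 0.038676914440724186 mid [ 0.5012 -0.0496  0.1345]
pad px [190 232  28  32 457] c [ 0.5203 -0.1241  0.1329] H 0.008528006521669216 dir [0.7075 0.3671 0.6039] len 0.02834164814706204 mid [ 0.52   -0.1242  0.1327]
t 7.6 tool [ 0.4367 -0.0514  0.2589] q [-0.4429 -0.6427  2.2826  0.3583  1.1593 -2.0337]
row [-0.0013, -0.0008, 0.0986, 0.0021, -0.0022, -0.0025] mm 59.16271408935892 deg 0.35010859170897
```

View pics/w3.png

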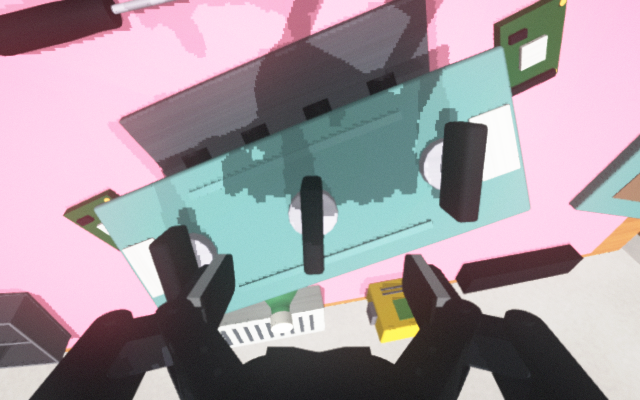

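The wing lies between the open fingers: wing at column 312, finger mid at column 320. Descending and closing on it.

Request:
apply_moves(rows=[-0.001, -0.002, 0.06, 0, 0, 0, -0.001, -0.002, 0.099, 0, 0, 0, -0.001, -0.002, 0.099, 0, 0, 0, -0.001, -0.002, 0.099, 0, 0, 0])

```text
t: 8.0
tool_pos: [0.4637, -0.0442, 0.2078]
tool_rot: [0.087, 2.673, 0.226]
contact_force: [-0.3, -0.8, 0.6]
opening: 0.0851
grip_force: 0.0
```

Request:
apply_moves(rows=[0, 0, 0, 0, 0, 0, 0, 0, 0, 0, 0, 0, 0, 0, 0, 0, 0, 0, 0, 0, 0, 0, 0, 0, 0, 0, 0, 0, 0, 0, 0, 0, 0, 0, 0, 0, 0, 0, 0, 0, 0, 0, 0, 0, 0, 0, 0, 0], grip=0, grip_force=60)

```text
t: 8.8
tool_pos: [0.464, -0.0463, 0.2088]
tool_rot: [0.086, 2.671, 0.215]
contact_force: [-5.4, -10.0, 1.6]
opening: 0.0132
grip_force: 60.5
```

```bash
python3 - <<'E'
from h import *
o=ctrl.get_obs();print(o["wrist_torque"],o["contact_force"],o["q"])
M=np.array([.504,-.0307,.1274])
row(M+n*(.036+.054),Rtool(np.pi/2-.37))
row(M+n*(.036+.054),Rtool(0))
E
```

```text
[-1.3613  0.6709 -0.4119] [ -5.4259 -10.017    1.6478] [-0.3959 -0.5022  2.282   0.3626  1.0057 -2.0431]
t 8.8 tool [ 0.464  -0.0463  0.2088] q [-0.3959 -0.5022  2.282   0.3626  1.0057 -2.0431]
row [0.0024, 0.0043, 0.0033, -0.0023, 0.0, 0.0009] mm 3.5295899473784145 deg 0.22261308955676767
t 8.8 tool [ 0.464  -0.0463  0.2088] q [-0.3959 -0.5022  2.282   0.3626  1.0057 -2.0431]
row [0.0024, 0.0043, 0.0033, -0.002, 0.0014, 0.7653] mm 3.5295899473784145 deg 68.88038288591726
```

Request:
apply_moves(rows=[0, -0.004, 0, 0, 0, 0, 0, -0.004, 0, 0, 0, 0, 0, -0.004, 0, 0, 0, 0.08, 0, -0.004, 0, 0, 0, 0.16, 0, -0.004, 0, 0, 0, 0.24, 0, -0.004, 0, 0, 0, 0.32, 0, -0.004, 0, 0, 0, 0.4, 0, -0.004, 0, 0, 0, 0.4])

```text
t: 9.6
tool_pos: [0.4638, -0.0481, 0.2083]
tool_rot: [0.927, 2.562, 0.409]
contact_force: [-8.4, -7.4, 5.1]
opening: 0.0128
grip_force: 61.1
```

```bash
python3 - <<'E'
from h import *
o=ctrl.get_obs();R=Rt.from_rotvec(o["tool_rot"]).as_matrix();print(R.T@o["wrist_torque"],R.T@o["contact_force"],o["opening"])
M=np.array([.504,-.0307,.1274])
row(M+n*(.036+.054),Rtool(0))
E
```

```text
[ 1.4795 -0.0501  0.0957] [-0.2117 -8.0437 -9.3113] 0.012751545002305284
t 9.6 tool [ 0.4638 -0.0481  0.2083] q [-0.4013 -0.5003  2.2816  0.3661  1.0079 -1.4191]
row [0.0059, 0.0048, 0.0031, -0.0013, 0.0006, 0.3636] mm 4.947777054457394 deg 32.72293694515447
```

Request:
apply_moves(rows=[0, -0.003, -0.001, 0, 0, 0.08, 0, -0.003, -0.001, 0, 0, 0.16, 0, -0.003, -0.001, 0, 0, 0.24, 0, -0.003, -0.001, 0, 0, 0.32, 0, -0.003, -0.001, 0, 0, 0.37, 0, -0.003, -0.001, 0, 0, 0.4, 0, -0.003, -0.001, 0, 0, 0.4])

```text
t: 10.3
tool_pos: [0.4625, -0.0492, 0.2076]
tool_rot: [1.719, 2.219, 0.572]
contact_force: [-4.2, -5.5, 1.1]
opening: 0.0131
grip_force: 65.8
```

```bash
python3 - <<'E'
from h import *
o=ctrl.get_obs();R=Rt.from_rotvec(o["tool_rot"]).as_matrix();print(R.T@o["wrist_torque"],R.T@o["contact_force"],o["opening"])
M=np.array([.504,-.0307,.1274])
row(M+n*(.036+.054),Rtool(0))
E
```

```text
[ 0.6694 -0.86   -1.0219] [-4.2366 -4.3179 -3.6067] 0.01311397872286082
t 10.3 tool [ 0.4625 -0.0492  0.2076] q [-0.4054 -0.5029  2.2844  0.3676  1.0094 -0.7998]
row [0.0089, 0.0033, 0.0034, -0.0011, 0.0009, -0.0335] mm 6.008884007331491 deg 3.0205319928526895
```

Request:
apply_moves(rows=[0, 0, 0, 0, 0, 0, 0, 0, 0, 0, 0, 0, 0, 0, 0, 0, 0, 0, 0, 0, 0, 0, 0, 0, 0, 0, -0.06, 0, 0, 0, 0, 0, -0.12, 0, 0, 0, 0, 0, -0.12, 0, 0, 0], grip=1)

```text
t: 11.0
tool_pos: [0.4314, -0.0595, 0.277]
tool_rot: [1.717, 2.21, 0.58]
contact_force: [0.7, -0.9, 0.2]
opening: 0.0854
grip_force: 0.0
```

```bash
python3 - <<'E'
from h import *
from meas import measure
im,d,X=cloud("wrist");cv2.imwrite("pics/w4.png",im)
try: measure(im,X,(0,0,640,400))
except Exception as e: print(e)
im,d,X=cloud("scene");measure(im,X,(230,90,400,240))
im,d,X=cloud("top");measure(im,X,(250,160,450,290))
M=np.array([.504,-.0307,.1274])
row(M-.105*yh+n*(.036+.054+.06),Rtool(np.pi/2-.267))
E
```

```text
plane n [-0.4486 -0.1364  0.8833] c [ 0.4937 -0.02    0.1258] N 35555 tilt deg 27.960933079215266 rms 0.0007405806012962269
wing px [ 251   29  101   51 2495] c [0.4509 0.0592 0.1676] H 0.04535309799391693 dir [ 0.8948 -0.0469  0.4439] len 0.060275867061936536 mid [0.4511 0.0592 0.1677]
wing px [ 299  171   23   84 1530] c [ 0.4805 -0.0368  0.1679] H 0.04538632663215092 dir [ 0.2763 -0.961   0.0128] len 0.06108238201872095 mid [ 0.4812 -0.0395  0.1679]
wing px [ 281  317   74   29 1397] c [ 0.5116 -0.1371  0.1662] H 0.04360334076280679 dir [0.8891 0.0291 0.4569] len 0.06050407698850723 mid [ 0.5121 -0.137   0.1664]
pad px [210   0  13  27 109] c [0.4082 0.087  0.0984] H -0.0004743866270251725 dir [ 0.0902 -0.9838 -0.1548] len 0.016926771462838185 mid [0.4084 0.0851 0.0981]
pad px [ 264    0   75   28 1917] c [0.4607 0.097  0.1291] H 0.0017989925531969558 dir [0.8539 0.2309 0.4664] len 0.05223630817757734 mid [0.4611 0.0971 0.1294]
pad px [ 354    0   38  225 2601] c [0.5262 0.0574 0.1543] H 3.673090173634257e-05 dir [ 0.2931 -0.9561  0.0051] len 0.17254370685696835 mid [0.5326 0.0362
[... 2821 characters left out ...]
mid [ 0.4798 -0.0252  0.1679]
wing px [301 242   8  28 202] c [0.4553 0.0615 0.1691] H 0.04477967322021109 dir [-0.9013  0.0311 -0.432 ] len 0.05993958628711619 mid [0.4526 0.0616 0.1678]
pad px [409 184  17  42 338] c [ 0.5472 -0.1739  0.1304] H 0.001717290358051893 dir [-0.8826 -0.1032 -0.4587] len 0.0928535072270111 mid [ 0.5602 -0.1724  0.1372]
pad px [273 239  22  25 341] c [0.4602 0.1054 0.1292] H 0.0013250453099303773 dir [-0.8427 -0.2336 -0.4851] len 0.05442784008339559 mid [0.4593 0.1051 0.1287]
t 11.15 tool [ 0.4304 -0.0584  0.2709] q [-0.4693 -0.6695  2.2783  0.363   1.1951 -0.7951]
row [-0.1675, 0.0129, 0.0222, 0.0011, -0.0015, -0.8661] mm 101.66403799270053 deg 77.94842785711403
```

View pics/w4.png

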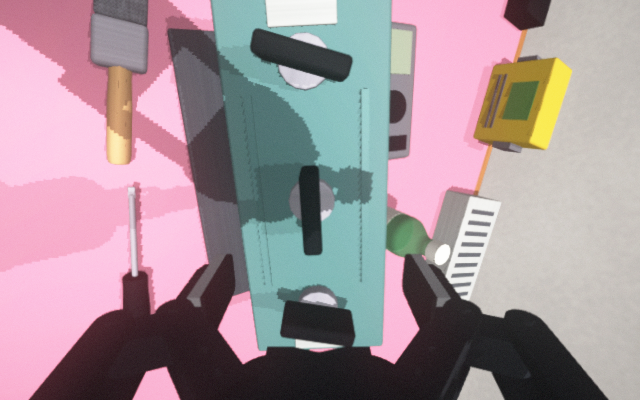

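The middle wing now lies in line with the cover and is at its stop. Its direction matches the cover edges, with 1 Nm reaction torque. Next is the right knob.

Request:
apply_moves(rows=[-0.171, 0.011, 0, 0, 0, -0.866, -0.171, 0.011, 0, 0, 0, -0.866, -0.171, 0.011, 0, 0, 0, -0.866, -0.171, 0.011, 0.022, 0, 0, -0.866, -0.171, 0.011, 0.022, 0, 0, -0.866, -0.171, 0.011, 0.022, 0, 0, -0.866, -0.171, 0.011, 0.022, 0, 0, -0.866, -0.171, 0.011, 0.022, 0, 0, -0.866, -0.171, 0.011, 0.022, 0, 0, -0.866, -0.171, 0.011, 0.022, 0, 0, -0.866, -0.171, 0.011, 0.022, 0, 0, -0.866, -0.171, 0.011, 0.07, 0, 0, -0.866, -0.171, 0.011, 0.12, 0, 0, -0.866, -0.171, 0.011, 0.12, 0, 0, -0.866, -0.171, 0.011, 0.12, 0, 0, -0.866])

```text
t: 12.65
tool_pos: [0.4939, -0.1454, 0.2064]
tool_rot: [-0.051, 2.669, 0.194]
contact_force: [-0.2, 0.1, 0.6]
opening: 0.0849
grip_force: 0.0
```

Request:
apply_moves(rows=[0, 0, 0, 0, 0, 0, 0, 0, 0, 0, 0, 0, 0, 0, 0, 0, 0, 0, 0, 0, 0, 0, 0, 0, 0, 0, 0, 0, 0, 0, 0, 0, 0, 0, 0, 0, 0, 0, 0, 0, 0, 0, 0, 0, 0, 0, 0, 0], grip=0)

```text
t: 13.45
tool_pos: [0.4945, -0.1469, 0.2084]
tool_rot: [-0.052, 2.666, 0.187]
contact_force: [-2.8, -4.4, 1.8]
opening: 0.013
grip_force: 60.6
```

```bash
python3 - <<'E'
from h import *
o=ctrl.get_obs();R=Rt.from_rotvec(o["tool_rot"]).as_matrix();print(R.T@o["wrist_torque"],R.T@o["contact_force"],o["opening"])
M=np.array([.5037,-.0331,.127])-.105*yh
row(M+n*(.036+.054),Rtool(0))
E
```

```text
[ 0.7683  0.5371 -0.0688] [ 1.6951 -3.9711 -3.4964] 0.013015855523047381
t 13.45 tool [ 0.4945 -0.1469  0.2084] q [-0.5829 -0.3119  2.1488  0.4398  1.0263 -2.3704]
row [0.0007, 0.0011, 0.0034, -0.0001, 0.0, 0.8305] mm 2.2176054824530205 deg 74.74815339117474
```

Request:
apply_moves(rows=[0, -0.003, 0, 0, 0, 0.08, 0, -0.003, 0, 0, 0, 0.16, 0, -0.003, 0, 0, 0, 0.24, 0, -0.003, 0, 0, 0, 0.32, 0, -0.003, 0, 0, 0, 0.4, 0, -0.003, 0, 0, 0, 0.48, 0, -0.003, 0, 0, 0, 0.56, 0, -0.003, 0, 0, 0, 0.64, 0, -0.003, 0, 0, 0, 0.72, 0, -0.003, 0, 0, 0, 0.79, 0, -0.003, 0, 0, 0, 0.84, 0, -0.003, 0, 0, 0, 0.865, 0, -0.003, 0, 0, 0, 0.865])

```text
t: 14.75
tool_pos: [0.4935, -0.1493, 0.2075]
tool_rot: [1.719, 2.222, 0.569]
contact_force: [-10.2, -7.1, 4.3]
opening: 0.0128
grip_force: 66.6
```

```bash
python3 - <<'E'
from h import *
o=ctrl.get_obs();R=Rt.from_rotvec(o["tool_rot"]).as_matrix();print(R.T@o["wrist_torque"],R.T@o["contact_force"],o["opening"])
M=np.array([.5037,-.0331,.127])-.105*yh
row(M+n*(.036+.054),Rtool(0))
E
```

```text
[ 1.4913 -0.9346 -0.9388] [-4.1447 -8.31   -9.3504] 0.01280877259163039
t 14.75 tool [ 0.4935 -0.1493  0.2075] q [-0.5871 -0.3095  2.1479  0.4363  1.0281 -1.0173]
row [0.0048, 0.0025, 0.0033, -0.0028, 0.0007, -0.0324] mm 3.8003034445909707 deg 2.930570556495432
```

Same stop reaction, −0.94 Nm. Releasing and retracting.

Request:
apply_moves(rows=[0, 0, 0, 0, 0, 0, 0, 0, 0, 0, 0, 0, 0, 0, 0, 0, 0, 0, 0, 0, 0, 0, 0, 0, 0, 0, -0.06, 0, 0, 0, 0, 0, -0.12, 0, 0, 0, 0, 0, -0.12, 0, 0, 0], grip=1)

```text
t: 15.45
tool_pos: [0.4632, -0.1594, 0.2768]
tool_rot: [1.715, 2.212, 0.577]
contact_force: [-0.4, 0.3, 1.1]
opening: 0.0855
grip_force: 0.0
```

```bash
python3 - <<'E'
from h import *
M=np.array([.5037,-.0331,.127])+.105*yh
row(M+n*(.036+.054+.06),Rtool(np.pi/2-.338))
E
```

```text
t 15.45 tool [ 0.4632 -0.1594  0.2768] q [-0.6512 -0.4568  2.1371  0.4282  1.1898 -1.0094]
row [0.3549, -0.0234, 0.0288, 0.0018, 0.0048, -0.8183] mm 214.11452305569003 deg 73.64468732156345
```

```bash
python3 - <<'E'
from h import *
from meas import measure
for i in range(3): im,d,X=cloud("top")
measure(im,X,(250,160,450,290))
M=np.array([.5037,-.0331,.127])+.105*yh
row(M+n*(.036+.054+.06),Rtool(np.pi/2-.338))
E
```

```text
plane n [-0.4525 -0.1373  0.8811] c [ 0.5108 -0.0078  0.1359] N 4184 tilt deg 28.22293131136864 rms 0.0009779730696566743
wing px [389 222  26  12 164] c [ 0.513  -0.1317  0.1673] H 0.0436922812434127 dir [-0.2714  0.9624 -0.0099] len 0.049083975476575566 mid [ 0.5133 -0.1326  0.1673]
wing px [340 235  31  14 234] c [ 0.4847 -0.0391  0.1678] H 0.04417223745997587 dir [-0.2558  0.9667  0.0022] len 0.060785324216789435 mid [ 0.4846 -0.0388  0.1678]
wing px [301 242   8  28 198] c [0.4552 0.0615 0.1692] H 0.044960903568519194 dir [-0.9016  0.0362 -0.431 ] len 0.059810583147580615 mid [0.4526 0.0616 0.168 ]
pad px [408 198  18  20 211] c [ 0.5533 -0.1726  0.1341] H 0.0017569550613178381 dir [-0.537  -0.7471 -0.3918] len 0.050760209919660626 mid [ 0.5515 -0.1752  0.1327]
pad px [344 226  16   9  51] c [ 0.508  -0.0331  0.1423] H 0.010343050637327102 dir [-0.2996  0.9507  0.0797] len 0.03487512930917582 mid [ 0.5082 -0.0339  0.1422]
pad px [273 239  22  25 344] c [0.4601 0.1056 0.1291] H 0.0013995544083252565 dir [-0.8414 -0.2288 -0.4897] len 0.05510100713935645 mid [0.4586 0.1051 0.1283]
t 15.6 tool [ 0.4622 -0.1579  0.2708] q [-0.6496 -0.4516  2.1426  0.4277  1.1887 -1.0095]
row [0.352, -0.0184, 0.0229, 0.0011, -0.0016, -0.8198] mm 211.93491076893193 deg 73.78536025552872
```

Request:
apply_moves(rows=[0.352, -0.018, 0, 0, 0, -0.82, 0.352, -0.018, 0, 0, 0, -0.82, 0.352, -0.018, 0, 0, 0, -0.82, 0.352, -0.018, 0, 0, 0, -0.82, 0.352, -0.018, 0, 0, 0, -0.82, 0.352, -0.018, 0, 0, 0, -0.82, 0.352, -0.018, 0.023, 0, 0, -0.82, 0.352, -0.018, 0.023, 0, 0, -0.82, 0.352, -0.018, 0.023, 0, 0, -0.82, 0.352, -0.018, 0.023, 0, 0, -0.82, 0.352, -0.018, 0.023, 0, 0, -0.82, 0.352, -0.018, 0.07, 0, 0, -0.82, 0.352, -0.018, 0.12, 0, 0, -0.82, 0.352, -0.018, 0.12, 0, 0, -0.82, 0.352, -0.018, 0.12, 0, 0, -0.82])

```text
t: 17.1
tool_pos: [0.4309, 0.0543, 0.2076]
tool_rot: [0.043, 2.673, 0.215]
contact_force: [0.1, 1.0, -0.2]
opening: 0.0854
grip_force: 0.0
```

Request:
apply_moves(rows=[0, 0, 0, 0, 0, 0, 0, 0, 0, 0, 0, 0, 0, 0, 0, 0, 0, 0, 0, 0, 0, 0, 0, 0, 0, 0, 0, 0, 0, 0, 0, 0, 0, 0, 0, 0, 0, 0, 0, 0, 0, 0, 0, 0, 0, 0, 0, 0], grip=0)

```text
t: 17.9
tool_pos: [0.4315, 0.0536, 0.209]
tool_rot: [0.042, 2.67, 0.211]
contact_force: [-4.4, -4.5, 6.0]
opening: 0.0132
grip_force: 60.4
```

```bash
python3 - <<'E'
from h import *
o=ctrl.get_obs();R=Rt.from_rotvec(o["tool_rot"]).as_matrix();print(R.T@o["wrist_torque"],R.T@o["contact_force"],o["opening"])
M=np.array([.5037,-.0331,.127])+.105*yh
row(M+n*(.036+.054),Rtool(0))
E
```

```text
[ 0.8037  0.5036 -0.1421] [ 1.0045 -3.4579 -7.8539] 0.013172149438726027
t 17.9 tool [0.4315 0.0536 0.209 ] q [-0.1488 -0.6465  2.3689  0.2502  0.9885 -1.7808]
row [0.0015, 0.0006, 0.0041, 0.0003, -0.0005, 0.7856] mm 2.6466758663854764 deg 70.7016977340853
```

Request:
apply_moves(rows=[0, -0.003, 0, 0, 0, 0.08, 0, -0.003, 0, 0, 0, 0.16, 0, -0.003, 0, 0, 0, 0.24, 0, -0.003, 0, 0, 0, 0.32, 0, -0.003, 0, 0, 0, 0.4, 0, -0.003, 0, 0, 0, 0.48, 0, -0.003, 0, 0, 0, 0.56, 0, -0.003, 0, 0, 0, 0.64, 0, -0.003, 0, 0, 0, 0.72, 0, -0.003, 0, 0, 0, 0.79, 0, -0.003, 0, 0, 0, 0.82, 0, -0.003, 0, 0, 0, 0.82])

```text
t: 19.1
tool_pos: [0.4311, 0.0522, 0.2085]
tool_rot: [1.718, 2.222, 0.575]
contact_force: [-7.6, -2.3, 5.3]
opening: 0.0132
grip_force: 65.4
```

```bash
python3 - <<'E'
from h import *
o=ctrl.get_obs();R=Rt.from_rotvec(o["tool_rot"]).as_matrix();print(R.T@o["wrist_torque"],R.T@o["contact_force"],o["opening"])
M=np.array([.5037,-.0331,.127])+.105*yh
row(M+n*(.036+.054),Rtool(0))
E
```

```text
[ 0.8174 -0.1373 -0.975 ] [-0.1694 -4.539  -8.376 ] 0.013210249899012642
t 19.1 tool [0.4311 0.0522 0.2085] q [-0.1534 -0.6469  2.3696  0.2527  0.9912 -0.5006]
row [0.003, 0.0002, 0.0041, -0.001, -0.0013, -0.0329] mm 3.0364015524653483 deg 2.9627630085795644
```

Stop reached again at −0.98 Nm. I'll release, back off and check.

Request:
apply_moves(rows=[0, 0, 0, 0, 0, 0, 0, 0, 0, 0, 0, 0, 0, 0, 0, 0, 0, 0, 0, 0, 0, 0, 0, 0, 0, 0, -0.06, 0, 0, 0, 0, 0, -0.12, 0, 0, 0, 0, 0, -0.2, 0, 0, 0, -0.15, 0, -0.24, 0, 0, 0, -0.15, 0, -0.24, 0, 0, 0, -0.15, 0, -0.24, 0, 0, 0], grip=1)

```text
t: 20.1
tool_pos: [0.3902, -0.0598, 0.3348]
tool_rot: [1.728, 2.208, 0.575]
contact_force: [-0.0, -0.3, -0.8]
opening: 0.0851
grip_force: 0.0
```

```bash
python3 - <<'E'
from h import *
from meas import measure
im,d,X=cloud("wrist");cv2.imwrite("pics/w5.png",im);measure(im,X,(0,0,640,400))
im,d,X=cloud("scene");cv2.imwrite("pics/s5.png",im);measure(im,X,(230,90,400,240))
im,d,X=cloud("top");cv2.imwrite("pics/t5.png",im)
# bystander change outside the arm's area
for nm,i2 in(("scene",cv2.imread("pics/s5.png")),):
    i1=cv2.imread(f"pics/{nm}.png"); D=cv2.absdiff(i1,i2).max(2)>60
    for b,r in(("board_a",(385,210,430,255)),("board_b",(210,125,250,165)),("cleaner",(225,165,262,218)),("meter",(262,208,350,278))): print(b,D[r[1]:r[3],r[0]:r[2]].mean())
E
```

```text
plane n [-0.4496 -0.137   0.8827] c [ 0.4978 -0.029   0.1264] N 22218 tilt deg 28.03600078937858 rms 0.0007625029314893057
wing px [ 307   42   18   77 1149] c [0.4505 0.0607 0.168 ] H 0.045660123869673434 dir [ 0.2865 -0.9581  0.0005] len 0.059561604350047176 mid [0.4507 0.06   0.168 ]
wing px [314 166  16  64 848] c [ 0.4804 -0.037   0.1677] H 0.04538000572618829 dir [ 0.2789 -0.9602  0.0163] len 0.060374868178437915 mid [ 0.481  -0.039   0.1678]
wing px [320 265  14  53 596] c [ 0.5102 -0.1352  0.1675] H 0.04524160290211343 dir [ 0.2653 -0.9635  0.0349] len 0.060040455532761806 mid [ 0.5112 -0.1389  0.1676]
pad px [ 245   14  138   89 5131] c [0.4668 0.1082 0.1324] H 0.0004185847131138975 dir [-0.878  -0.1277 -0.4612] len 0.13674813896252658 mid [0.4619 0.1075 0.1298]
pad px [324  64  13  38 210] c [0.4779 0.0693 0.1431] H 0.010170326965975937 dir [ 0.2326 -0.9634  0.1336] len 0.035556670456541435 mid [0.4777 0.0701 0.143 ]
pad px [296  67  12  33 177] c [0.4548 0.0634 0.1295] H 0.009363529949052875 dir [-0.216   0.9718 -0.0945] len 0.028956336456740273 mid [0.455  0.0628 0.1296]

[... 1287 characters left out ...]
09 127  24  16 133] c [ 0.4859 -0.0355  0.167 ] H 0.042136005913176025 dir [-0.2768  0.9609 -0.0021] len 0.06219086863630938 mid [ 0.4862 -0.0365  0.167 ]
wing px [348 147  26  15 143] c [0.4559 0.0646 0.1673] H 0.04196013120939125 dir [-0.305   0.9523 -0.0011] len 0.060284727723226725 mid [0.456  0.0641 0.1673]
pad px [257 119  29  12 127] c [ 0.5447 -0.1621  0.1326] H 0.0028917646690574134 dir [ 0.1375 -0.9449 -0.2971] len 0.08331656560795353 mid [ 0.5443 -0.1591  0.1336]
pad px [360 171  21  14 155] c [0.4616 0.1078 0.1314] H 0.0017675955443727258 dir [0.8608 0.2287 0.4547] len 0.05898660235887984 mid [0.4581 0.1069 0.1296]
board_a 0.1748148148148148
board_b 0.023125
cleaner 0.0
meter 0.0
```

View pics/w5.png

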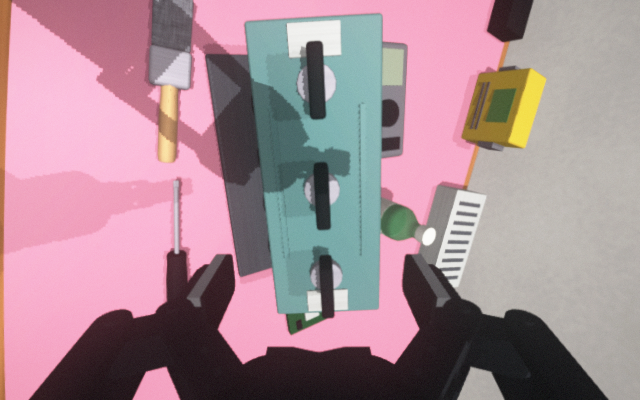

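View pics/s5.png

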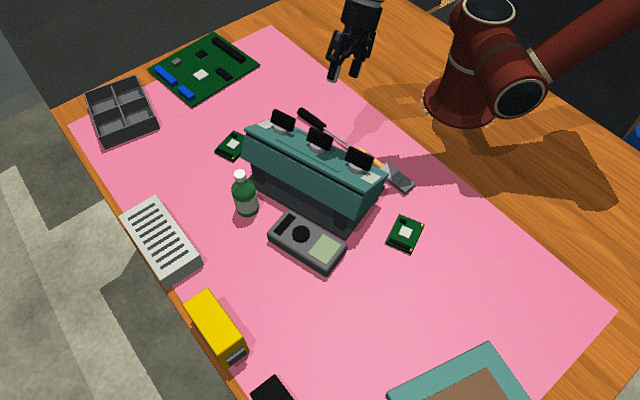

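All three wings are in line with the cover: (317,80), (322,195) and (326,287) in the wrist view. The cover is level, with wing tops at z = 0.1676 to 0.1680. The image difference at board_a needs a quick check before I hand in.

```bash
python3 - <<'E'
from h import *
for f in("scene","s5"):
    i=cv2.imread(f"pics/{f}.png")[205:260,380:435].astype(int); w=np.argwhere(i.min(2)>190); g=np.argwhere((i[...,1]>i[...,2]+15)&(i[...,1]>i[...,0]))
    print(f,w.mean(0),len(w),g.mean(0),len(g))
E
```

```text
scene [26.2857 25.2418] 91 [28.3896 24.9422] 657
s5 [26.3444 25.2778] 90 [28.3196 24.8965] 657
```

Board_a hasn't moved, so the difference was only the arm's shadow.

```bash
python3 -c "
from station import ctrl
print(ctrl.finish_job())"
```

```text
the job is handed in; nothing more can be done
None
```

The job is handed in at about 20 s of the 72 s limit: both cover ends are pressed to their hard stops, and the knobs are turned to their end stops in the order middle, right, left. No bystander was touched; the four behind and beside the housing showed no shift in the images, but I only looked at the brush and screwdriver by eye.

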